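# Give each jar its own lid back

## Robot

A 6-joint arm with a two-finger parallel gripper is mounted at the origin on a cart in front of the work surface, level with it; the furniture and walls round the work are solid. World frame = base frame: x ahead of the robot, y to its left, z up, the work surface at z = 0. Lengths are in m, angles in rad, forces in N, time in s.
With the tool pointing down it reaches from about 0.275 to 0.775 m from the base axis. Payload 14.6 kg.
Tool frame: the origin (TCP) lies at the very end of the fingers, on their centre line; the grasp point (between the pads) lies grasp_offset behind it (grasp_offset is the distance from the TCP to the grasp point, in m); z points along the fingers, y is the line along which they close (so a half turn about z gives the same grasp; the last joint's range is limited). The gripper opens to 85 mm and grips with 20 to 120 N. Pads are 22 mm wide; open, the fingers measure 114 mm over their backs; the gripper's body (76 mm by 85 mm) begins 54 mm behind the grasp point. The pads swing forward as they close: fully open they stand 13 mm farther back than shut.
Start: joints at [1.014, 0.263, -0.048, 1.259, 0, 1.415], TCP at [0.205, 0.483, 0.231] pointing down, gripper open.
Joint ranges: [-2.65, 2.65], [-0.89, 1.7], [-1.18, 1.37], [-2.13, 2.11], [-1.35, 1.29], [-3.14, 3.14]. Speed limits (rad/s): [1.89, 1.89, 2.57, 2.79, 3.14, 3.14].

## Interface

Orientations are given as a rotation vector (axis times angle).
In Python, from cell import observe, grab_frame, camera_params, hand_in, grasp_offset gives the robot as it stands.
- The arm moves only by the tool jog_arm, never from a script. Its argument "moves" is text: rows parted by semicolons, each of 6 numbers parted by spaces: the shift along the tool's x, y, z in cm, then the turn, a rotation vector about the tool's x, y, z in degrees. In form: x y z rx ry rz; .... A call has 1 to 12 rows; each row shifts and turns the commanded pose from where the row before left it, along the tool's axes as they then stand; what a row does not reach is not made up. A row lasts 1/10 s, in which the tool goes at most 50 mm and 8.59 degrees, less where a joint would pass 70% of its speed; a pose out of reach is approached as far as the arm can. A call with a gripper value outside its range is refused whole. "claw" is the opening, from 0 (shut) to 1 (fully open), set as the call begins (left out, the last holds). The fingers move at their own pace and stop on an object; the grip force is fixed at half the most. Time passes only in rows, so rows that do not move let the fingers close. It gives the time, the measured TCP pose, the force, the opening and the grip force at its end, in the units of the state.
- observe(): the state, without advancing time (a new reading comes with each control period).
- grab_frame(name): name is "scene" or "side" or "wrist"; returns (picture, depth): 400x640x3 uint8, red, green, blue; 400x640 float32, m along the optical axis (not along the pixel's ray), 0 where there is no reading.
- camera_params(name): a dict with "K" (3x3 intrinsics, pixels), "rvec" (rotation vector, rad) and "tvec" (3), from world to camera coordinates, as OpenCV has them; the wrist camera has in their place "tool_from_camera" (4x4, takes a point from camera to tool coordinates, whose origin is the TCP and whose axes are the flange's). Camera axes: x right, y down, z forward; pixel columns grow to the right and rows downward; lengths in m; the calibration is good to about 2 mm. A picture is of the moment at which its call begins: read the wrist's pose just before it. camera_params takes no time and is no camera call.
- hand_in(): hands the job in; it is judged then, once.
The state is a dict: "time_s": time; "joints": joint angles; "joint_vel": joint speeds; "joint_torque": joint torques, N m; "ee_pos": TCP position; "tcp_rot": TCP orientation; "ft_force": force on the tool from outside, world axes, zero at the start; "ft_torque": the same for the moment, N m; "finger_gap": opening from 0.0 (shut) to 1.0 (fully open); "gripper_force": force on a finger pad.
Only numpy, scipy, OpenCV 4.12 (cv2) and the standard library are available. Lean on these libraries where they do the work, as an engineer would, in place of code of your own. Each camera call takes 0.05 s, during which the arm holds its last target. There are 200 camera calls.

## Task

All four lids of these bisque-fired jars have been put on the wrong jars. Put every lid on the jar it was made for, the one whose recessed rim it just fills, so that it lies fully down and level in the recess; the bare plaster slab is free if a lid must be set aside on the way. Leave the jars and the water cup standing where they are, and do not drop a lid on the floor.

Things in the scene. Friction and masses are not known exactly. Their poses are not given: they have to be found in the camera images.
- lid_ball: Smallest lid: flat round disc 62 mm across, 9 mm thick, underside edge bevelled 3 mm, with a round ball knob 26 mm across at the middle; the knob is widest 25 to 31 mm above the underside, its top at 40 mm. Origin: centre of the disc's underside; z up through the knob. Loose, about 0.08 kg.
- lid_button: Second smallest lid: flat round disc 70 mm across, 9 mm thick, underside edge bevelled 3 mm, with a flat-topped button (mushroom) knob 34 mm across at the middle; the button's edge is 25 to 35 mm above the underside, its top at 37 mm. Origin: centre of the disc's underside; z up through the knob. Loose, about 0.10 kg.
- lid_bar: Second largest lid: flat round disc 86 mm across, 9 mm thick, underside edge bevelled 3 mm, with a straight bar handle on two short feet: bar 58 mm long along the lid's own x, 14 mm wide along its y, 24 to 37 mm above the underside. Origin: centre of the disc's underside; z up through the knob. Loose, about 0.14 kg.
- lid_hollow: Largest lid: flat round disc 94 mm across, 9 mm thick, underside edge bevelled 3 mm, with a flared knob with a hollow top at the middle: 28 to 29 mm across from 27 mm above the underside up to its top at 37 mm, narrower (22 mm) below. Origin: centre of the disc's underside; z up through the knob. Loose, about 0.16 kg.
- jar_globe: Small globe-shaped jar, 110 mm across its belly, drawn in to a narrow rim, 88 mm tall. Rim 81 mm across outside, with a round recess 69 mm across, 9 mm deep, for its lid: the lid lies on a ledge 79 mm above the jar's underside (46 mm hole in the ledge). Origin: centre of its underside; z up. Loose, 0.55 kg, bare buff clay like all jars and lids.
- jar_lugged: Straight-sided jar 89 mm across with a small loop lug on either side, along its own y (122 mm over them), 88 mm tall. Rim 89 mm across outside, with a round recess 77 mm across, 9 mm deep, for its lid: the lid lies on a ledge 79 mm above the jar's underside (46 mm hole in the ledge). Origin: centre of its underside; z up. Loose, 0.55 kg, bare buff clay like all jars and lids.
- jar_straight: Wide, plain straight-sided jar, 105 mm across, without lugs, 82 mm tall. Rim 105 mm across outside, with a round recess 93 mm across, 9 mm deep, for its lid: the lid lies on a ledge 73 mm above the jar's underside (46 mm hole in the ledge). Origin: centre of its underside; z up. Loose, 0.65 kg, bare buff clay like all jars and lids.
- jar_bellied: Widest jar, on a narrow foot with a swelling belly 124 mm across, 82 mm tall. Rim 113 mm across outside, with a round recess 101 mm across, 9 mm deep, for its lid: the lid lies on a ledge 73 mm above the jar's underside (46 mm hole in the ledge). Origin: centre of its underside; z up. Loose, 0.70 kg, bare buff clay like all jars and lids.
- slab: Bare plaster slab lying flat, 153 mm along its own x, 206 mm along its own y, 26 mm thick, 0.8 kg, empty at the start: room to set a lid aside. Origin: centre of its underside. To its left (+y), some 20 mm away, stands a tool chest 150 mm tall.
- water_cup: Small grey-green cup of water, 75 mm across, 48 mm tall, standing beyond the slab; a bystander. Origin: centre of its underside.
Things that resemble listed ones, but are neither listed nor needed, are in the scene too. What is shaped like the lid_button but turquoise is not meant.

How it is judged:
At the end, for the whole second after the job is handed in: Each lid lies in its own jar's recess (62 in 69, 70 in 77, 86 in 93, 94 in 101 mm): within 6 mm of the jar's axis, at most 3 mm proud of its place on the ledge, level within 4 degrees, at rest. Jars upright, within 40 mm of where they stood; cup upright, within 50 mm of where it stood (horizontal distance between lid_ball and jar_globe below 0.006 m and z of lid_ball in the frame of jar_globe between 0.075 and 0.082 m and angle between each of lid_ball, lid_button, lid_bar, lid_hollow's own z axis and vertical below 0.07 rad and linear speed of each of lid_ball, lid_button, lid_bar, lid_hollow below 0.02 m/s and angle between each of jar_globe, jar_lugged, jar_straight, jar_bellied's own z axis and vertical below 0.05 rad and distance of each of jar_globe, jar_lugged, jar_straight, jar_bellied from where it was at the start of the episode below 0.04 m and horizontal distance between lid_button and jar_lugged below 0.006 m and z of lid_button in the frame of jar_lugged between 0.075 and 0.082 m and horizontal distance between lid_bar and jar_straight below 0.006 m and z of lid_bar in the frame of jar_straight between 0.069 and 0.076 m and horizontal distance between lid_hollow and jar_bellied below 0.006 m and z of lid_hollow in the frame of jar_bellied between 0.069 and 0.076 m and angle between water_cup's own z axis and vertical below 0.2 rad and distance of water_cup from where it was at the start of the episode below 0.05 m); the robot touches nothing.
It fails at once if a jar is knocked over or pushed more than 60 mm (angle between any of jar_globe, jar_lugged, jar_straight, jar_bellied's own z axis and vertical above 0.5 rad or distance of any of jar_globe, jar_lugged, jar_straight, jar_bellied from where it was at the start of the episode above 0.06 m).
It fails at once if a lid falls to the floor (height (world z) of any of lid_ball, lid_button, lid_bar, lid_hollow below -0.1 m).
It fails at once if the water cup is tipped over (angle between water_cup's own z axis and vertical above 0.6 rad).
It also fails if it takes over 138 s, if anything falls off the work surface, if the arm or the gripper's body presses on something with over 40 N, if the wrist force passes 120 N, or if a joint passes its speed limit or range.

## Working session

There is one attempt and no reset: what is moved stays moved. The work goes in short steps, Python scripts to look and compute and a tool call to move; the robot and the scene stay as the last step left them, time stands still between calls to the robot, and variables do not carry over. Pictures are saved under pics/ and viewed, at most 14 in all, crops included, and the job is handed in when it is done.

Besides the shell and the picture viewer there is one more tool, called in YAML: its name, and indented under it one key for each argument. jog_arm: Moves the arm, as the interface text tells. Its arguments: {"type":"object","properties":{"moves":{"type":"string"},"claw":{"type":"number"}},"required":["moves"]}

```bash
ls; mkdir -p pics
cat > h.py <<'E'
import numpy as np, cv2
from scipy.spatial.transform import Rotation as R
from cell import observe, grab_frame, camera_params, hand_in, grasp_offset
E
python3 - <<'E'
from h import *
print(grasp_offset, observe())
for n in ("scene","side"):
    im,d=grab_frame(n); np.savez(f"{n}0.npz",im=im,d=d); cv2.imwrite(f"pics/{n}0.png",im[:,:,::-1])
for n in ("scene","side","wrist"): print(n,camera_params(n))
E
```

```text
pics
0.0187 {'time_s': 0.0, 'joints': array([ 1.01371406e+00,  2.63500144e-01, -4.89194376e-02,  1.25937118e+00,
       -2.77244294e-05,  1.41545486e+00]), 'joint_vel': array([-0.00109897,  0.00050524, -0.00065503,  0.00134278, -0.00062277,
        0.00032603]), 'joint_torque': array([-1.03639701e-03, -6.37625813e+01,  3.84573269e+01,  1.38190499e-02,
        3.32316711e-05, -1.29358966e-06]), 'ee_pos': array([0.20518059, 0.4829656 , 0.23084332]), 'tcp_rot': array([-6.26753722e-01, -3.07811085e+00,  1.47903420e-03]), 'ft_force': array([ 5.54459700e-04,  4.40124463e-01, -7.99576537e-01]), 'ft_torque': array([-0.03606138,  0.03017921, -0.06397049]), 'gripper_force': 0.0, 'finger_gap': 1.002142956459361}
scene {'K': array([[467.15580814,   0.        , 331.48092694],
       [  0.        , 467.15580814, 198.1084032 ],
       [  0.        ,   0.        ,   1.        ]]), 'rvec': array([ 1.80793072, -1.04880827,  0.66442209]), 'tvec': array([-0.34722564,  0.28045854,  0.89336844])}
side {'K': array([[422.07368905,   0.        , 316.16691918],
       [  0.        , 422.07368905, 194.86234225],
       [  0.        ,   0.        ,   1.        ]]), 'rvec': array([ 2.26946481, -0.13911482,  0.08776696]), 'tvec': array([-0.6125518 ,  0.04307006,  1.05559321])}
wrist {'K': array([[345.05107402,   0.        , 319.00988681],
       [  0.        , 345.05107402, 203.16817087],
       [  0.        ,   0.        ,   1.        ]]), 'tool_from_camera': array([[-2.17449633e-04, -9.58900430e-01, -2.83742696e-01,
         7.24589722e-02],
       [ 9.99999975e-01, -2.24201630e-04, -8.67894681e-06,
         4.57369611e-04],
       [-5.52933293e-05, -2.83742691e-01,  9.58900455e-01,
        -1.42496148e-01],
       [ 0.00000000e+00,  0.00000000e+00,  0.00000000e+00,
         1.00000000e+00]])}
```

View pics/scene0.png

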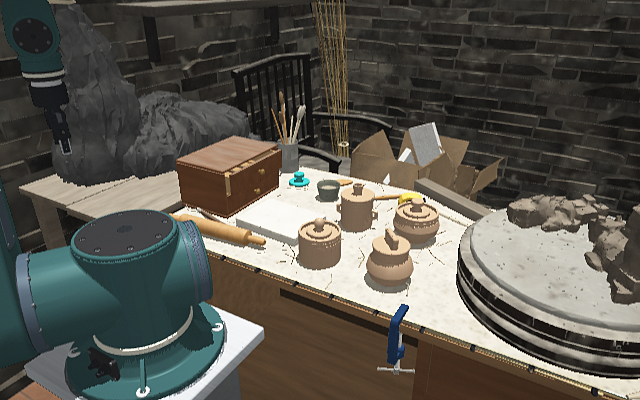

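View pics/side0.png

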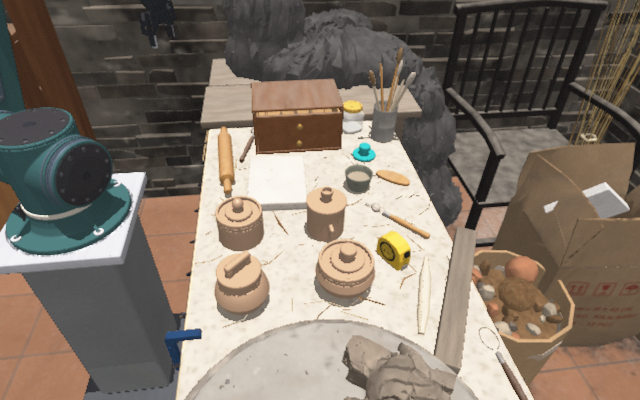

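The side view shows the jars and the lids now on them: the straight jar at (240,222) has the ball lid, the lugged jar at (326,212) has the hollow lid, the globe at (240,285) has the bar lid, and the bellied jar at (345,270) has the button lid. So it is two swaps. The slab is at (277,182), the cup at (358,178) and the turquoise decoy at (364,153).

```bash
cat >> h.py <<'E'
def pose(n):
    """camera -> world (R,t), K"""
    c=camera_params(n)
    if n=="wrist":
        s=observe(); T=np.eye(4); T[:3,:3]=R.from_rotvec(s["tcp_rot"]).as_matrix(); T[:3,3]=s["ee_pos"]
        T=T@c["tool_from_camera"]; return T[:3,:3],T[:3,3],c["K"]
    Rm=R.from_rotvec(c["rvec"]).as_matrix(); return Rm.T,-Rm.T@c["tvec"],c["K"]
def cloud(d,p):
    Rm,t,K=p; v,u=np.indices(d.shape)
    q=np.stack([(u-K[0,2])/K[0,0]*d,(v-K[1,2])/K[1,1]*d,d],-1)
    w=q@Rm.T+t; w[d<=0]=np.nan; return w
def rays(uv,p,z):
    Rm,t,K=p; uv=np.atleast_2d(np.float64(uv))
    r=np.c_[(uv[:,0]-K[0,2])/K[0,0],(uv[:,1]-K[1,2])/K[1,1],np.ones(len(uv))]@Rm.T
    return t+r*((z-t[2])/r[:,2])[:,None]
E
python3 - <<'E'
from h import *
H=[]
for n in ("scene","side"):
    d=np.load(n+"0.npz")["d"]; w=cloud(d,pose(n))
    for (name,lo,hi,zl,zh) in []: pass
    P=w[np.isfinite(w[...,0])]; P=P[(P[:,0]>.2)&(P[:,0]<.95)&(P[:,1]>-.5)&(P[:,1]<.5)&(P[:,2]>-.05)&(P[:,2]<.3)]; H.append(P)
    b=P[abs(P[:,2])<.008]; print(n,"table z",np.median(b[:,2]),"x",b[:,0].min(),b[:,0].max())
    g=np.zeros((400,300),np.uint8); k=P[(P[:,2]>.02)]
    ix=((k[:,0]-.2)/.0025).astype(int); iy=((k[:,1]+.5)/.0025).astype(int); ok=ix<300; g[iy[ok],ix[ok]]=255
    nl,lab,st,c=cv2.connectedComponentsWithStats(cv2.morphologyEx(g,cv2.MORPH_CLOSE,np.ones((3,3))))
    for i in range(1,nl):
        if st[i,4]<60: continue
        m=lab[iy[ok],ix[ok]]==i; q=k[ok][m]; top=np.percentile(q[:,2],99.5); t=q[q[:,2]>top-.006]
        print(st[i,4],"x %.3f-%.3f y %.3f-%.3f top %.3f topc %.3f %.3f"%(*np.percentile(q[:,0],[1,99]),*np.percentile(q[:,1],[1,99]),top,t[:,0].mean(),t[:,1].mean()))
E
```

```text
scene table z -0.0010327572054237288 x 0.2751881636497411 0.9242380626061704
1768 x 0.392-0.645 y -0.500--0.443 top 0.125 topc 0.540 -0.485
1876 x 0.794-0.943 y -0.448--0.192 top 0.036 topc 0.868 -0.335
1091 x 0.371-0.455 y -0.363--0.269 top 0.125 topc 0.419 -0.313
1214 x 0.575-0.684 y -0.355--0.245 top 0.110 topc 0.636 -0.294
338 x 0.727-0.780 y -0.273--0.199 top 0.064 topc 0.755 -0.236
976 x 0.573-0.654 y -0.185--0.073 top 0.124 topc 0.619 -0.129
965 x 0.367-0.468 y -0.179--0.079 top 0.112 topc 0.416 -0.128
10870 x 0.439-0.709 y -0.029-0.380 top 0.151 topc 0.575 0.290
134 x 0.695-0.743 y -0.009-0.052 top 0.047 topc 0.708 0.013
253 x 0.725-0.771 y 0.007-0.065 top 0.047 topc 0.756 0.043
1138 x 0.351-0.390 y 0.020-0.314 top 0.042 topc 0.371 0.169
88 x 0.760-0.790 y 0.152-0.183 top 0.038 topc 0.773 0.167
785 x 0.794-0.918 y 0.227-0.316 top 0.263 topc 0.896 0.314
side table z 8.110998341914755e-05 x 0.279998472350912 0.9217778423677946
1535 x 0.412-0.689 y -0.500--0.445 top 0.126 topc 0.550 -0.486
2501 x 0.771-0.945 y -0.498--0.201 top 0.037 topc 0.854 -0.373
1075 x 0.379-0.477 y -0.366--0.279 top 0.126 topc 0.425 -0.317
1567 x 0.580-0.690 y -0.359--0.248 top 0.111 topc 0.641 -0.298
407 x 0.730-0.788 y -0.277--0.215 top 0.066 topc 0.760 -0.241
973 x 0.578-0.664 y -0.190--0.096 top 0.126 topc 0.622 -0.132
1127 x 0.375-0.474 y -0.182--0.082 top 0.113 topc 0.423 -0.132
12392 x 0.448-0.717 y -0.048-0.374 top 0.152 topc 0.590 0.284
536 x 0.699-0.769 y -0.012-0.061 top 0.049 topc 0.736 0.026
1504 x 0.354-0.401 y 0.015-0.276 top 0.043 topc 0.378 0.163
143 x 0.767-0.799 y 0.148-0.182 top 0.040 topc 0.783 0.164
698 x 0.800-0.920 y 0.222-0.313 top 0.265 topc 0.900 0.309
548 x 0.744-0.808 y 0.284-0.350 top 0.088 topc 0.774 0.321
74 x 0.359-0.378 y 0.295-0.329 top 0.033 topc 0.367 0.311
```

jog_arm:
  moves: "0 0 -3 0 0 -7.7; 0 0 -3 0 0 -7.7; 0 0 -2 0 0 -7.6; -1.3 -3.5 0 0 0 0; -1.3 -3.5 0 0 0 0; -1.3 -3.5 0 0 0 0; -1.3 -3.5 0 0 0 0; -1.3 -3.5 0 0 0 0; -1.3 -3.5 0 0 0 0; -1.3 -3.5 0 0 0 0; -1.3 -3.5 0 0 0 0; -1.3 -3.5 0 0 0 0"
  claw: 1

```text
time_s: 1.3
ee_pos: [0.3222, 0.1667, 0.3112]
tcp_rot: [-0.0, -3.142, 0.0]
ft_force: [1.0, 1.0, -0.0]
finger_gap: 0.998
gripper_force: 0.0
```

jog_arm:
  moves: "-1.2 -3.2 0 0 0 0; -1.2 -3.2 0 0 0 0; -1.2 -3.2 0 0 0 0; -1.2 -3.2 0 0 0 0; -1.2 -3.2 0 0 0 0; -1.2 -3.2 0 0 0 0; -1.2 -3.2 0 0 0 0; -1.2 -3.2 0 0 0 0; -1.2 -3.2 0 0 0 0; -1.2 -3.2 0 0 0 0; -1.2 -3.2 0 0 0 0; 0 0 0 0 0 0"

```text
time_s: 2.5
ee_pos: [0.4549, -0.1869, 0.3101]
tcp_rot: [-0.005, -3.14, -0.0]
ft_force: [-0.7, -0.3, -0.7]
finger_gap: 0.999
gripper_force: 0.0
```

```bash
cat >> h.py <<'E'
def shot(tag):
    p=pose("wrist"); im,d=grab_frame("wrist"); np.savez(tag+".npz",im=im,d=d,Rm=p[0],t=p[1],K=p[2])
    cv2.imwrite(f"pics/{tag}.png",im[:,:,::-1]); print(tag,observe()["ee_pos"].round(4),observe()["tcp_rot"].round(4)); return im,d,p
def load(tag):
    z=np.load(tag+".npz"); return z["im"],z["d"],(z["Rm"],z["t"],z["K"])
E
python3 - <<'E'
from h import *
im,d,p=shot("w0")
w=cloud(d,p); print(np.isfinite(w[...,0]).mean())
P=w[np.isfinite(w[...,0])]
for n,x,y in (("ball",.42,-.13),("hollow",.62,-.13),("bar",.422,-.315),("button",.639,-.296)):
    q=P[np.hypot(P[:,0]-x,P[:,1]-y)<.06]; top=np.percentile(q[:,2],99.5); t=q[q[:,2]>top-.008]
    r=cv2.minAreaRect(np.float32(t[:,:2]*1000)); print(n,"top %.4f"%top,len(t),r)
E
```

```text
w0 [ 0.4543 -0.1853  0.3104] [-3.9000e-03 -3.1403e+00 -1.2000e-03]
0.99594140625
ball top 0.3991 3982 ((441.16400146484375, -150.68341064453125), (69.2188949584961, 10.33275032043457), 88.45730590820312)
hollow top 0.1254 361 ((620.6848754882812, -129.18798828125), (28.274974822998047, 27.38326644897461), 49.382667541503906)
bar top 0.3806 156 ((443.27777099609375, -259.7102355957031), (1.5776413679122925, 3.2734932899475098), 40.8589973449707)
button top 0.1111 615 ((639.2548828125, -293.37030029296875), (33.34069061279297, 31.873123168945312), 40.420345306396484)
```

View pics/w0.png

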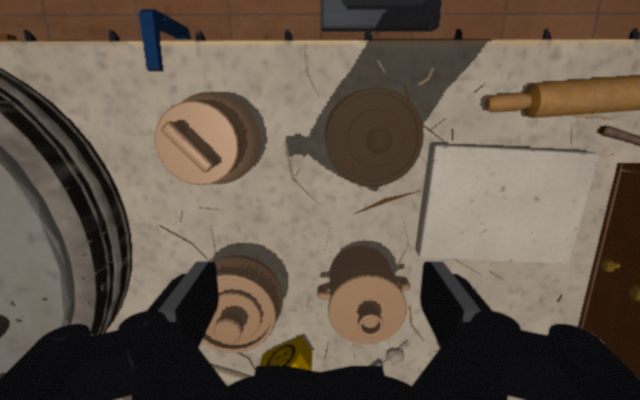

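The wrist view shows the bar lid at (198,138), ball lid at (375,135), button lid at (240,312), hollow lid at (367,308) and the slab at (505,205). I'll measure the knobs and discs from this depth frame and from a second wrist position.

```bash
cat > meas.py <<'E'
from h import *
import sys
def fit(t):  # Kasa circle, mm
    A=np.c_[2*t,np.ones(len(t))]; s=np.linalg.lstsq(A,(t**2).sum(1),rcond=None)[0]; return s[:2],np.sqrt(s[2]+s[:2]@s[:2])
def circ(P,x,y,z0,z1,rad,rmin=0):
    D=np.hypot(P[:,0]-x,P[:,1]-y); q=P[(D<rad)&(D>=rmin)&(P[:,2]>z0)&(P[:,2]<z1)]
    if len(q)<20: return None
    h=cv2.convexHull(np.float32(q[:,:2]*1000)).reshape(-1,2); c,r=cv2.minEnclosingCircle(h); f,fr=fit(h)
    return len(q),np.round(np.median(q[:,2])*1000,1),"enc",np.round(c,1),round(r*2,1),"fit",f.round(1),round(fr*2,1)
def go(tag):
    im,d,p=load(tag); w=cloud(d,p); P=w[np.isfinite(w[...,0])&(w[...,2]<.2)]
    for n,x,y,zu,kt,jr in (("ball",.42,-.13,.073,.04,.0),("hollow",.62,-.129,.088,.037,0),("bar",.421,-.313,.088,.037,0),("button",.639,-.294,.073,.037,0)):
        print(n); print("  knob",circ(P,x,y,zu+kt-.010,zu+kt+.004,.035)); print("  disc",circ(P,x,y,zu+.005,zu+.012,.062)); print("  rimz",circ(P,x,y,.078,.091,.064))
    q=P[(abs(P[:,0]-.421)<.04)&(abs(P[:,1]+.313)<.04)&(P[:,2]>.12)]
    if len(q): print("bar rect",cv2.minAreaRect(np.float32(q[:,:2]*1000)))
    q=P[(P[:,2]>.018)&(P[:,2]<.034)&(P[:,0]>.42)&(P[:,0]<.64)&(P[:,1]>-.05)&(P[:,1]<.2)]
    print("slab",np.median(q[:,2]),cv2.minAreaRect(np.float32(q[:,:2]*1000)))
if __name__=="__main__": go(sys.argv[1])
E
python3 meas.py w0
```

```text
ball
  knob (514, np.float64(110.6), 'enc', array([ 421. , -125.9]), 25.6, 'fit', array([ 420.8, -125.9]), np.float64(25.1))
  disc (3825, np.float64(81.9), 'enc', array([ 421.2, -126.7]), 104.7, 'fit', array([ 421.3, -126.9]), np.float64(104.0))
  rimz (3825, np.float64(81.9), 'enc', array([ 421.2, -126.7]), 104.7, 'fit', array([ 421.3, -126.9]), np.float64(104.0))
hollow
  knob (479, np.float64(122.7), 'enc', array([ 621.1, -129.1]), 29.2, 'fit', array([ 620.9, -129.4]), np.float64(28.3))
  disc (3672, np.float64(96.9), 'enc', array([ 620.8, -128.7]), 95.1, 'fit', array([ 620.7, -129.1]), np.float64(93.5))
  rimz (183, np.float64(82.4), 'enc', array([ 598.9, -130.9]), 75.7, 'fit', array([ 618.2, -128.9]), np.float64(86.6))
bar
  knob (978, np.float64(124.2), 'enc', array([ 424.1, -311.5]), 58.4, 'fit', array([ 427.5, -314.2]), np.float64(53.2))
  disc (4424, np.float64(97.0), 'enc', array([ 424.6, -311.9]), 86.6, 'fit', array([ 424.5, -311.8]), np.float64(85.6))
  rimz (34, np.float64(80.9), 'enc', array([ 414.4, -292.8]), 72.4, 'fit', array([ 424.1, -311.5]), np.float64(84.1))
button
  knob (662, np.float64(109.7), 'enc', array([ 639.2, -293.6]), 34.2, 'fit', array([ 639.4, -293.3]), np.float64(33.1))
  disc (2225, np.float64(81.8), 'enc', array([ 635.8, -296. ]), 112.6, 'fit', array([ 635.8, -296. ]), np.float64(111.6))
  rimz (2244, np.float64(81.8), 'enc', array([ 635.8, -296. ]), 112.6, 'fit', array([ 635.8, -296. ]), np.float64(111.6))
bar rect ((424.2443542480469, -311.7240905761719), (57.65519332885742, 14.376276016235352), 42.50239944458008)
slab 0.025996030618645194 ((515.5306396484375, 56.14025115966797), (206.80528259277344, 152.20849609375), 86.95987701416016)
```

jog_arm:
  moves: "0 2 0 0 0 0; 0 2 0 0 0 0; 0 1 0 0 0 0; 0 0 0 0 0 0; 0 0 0 0 0 0; 0 0 0 0 0 0"

```text
time_s: 3.15
ee_pos: [0.4541, -0.1343, 0.3112]
tcp_rot: [-0.001, -3.142, 0.0]
ft_force: [0.1, 0.4, -1.1]
finger_gap: 0.999
gripper_force: 0.0
```

```bash
python3 -c "
from h import *; shot('w1')"; python3 meas.py w1
```

```text
w1 [ 0.4541 -0.1344  0.3112] [-1.3000e-03 -3.1415e+00  1.0000e-04]
ball
  knob (507, np.float64(110.5), 'enc', array([ 421. , -125.6]), 25.5, 'fit', array([ 420.9, -125.7]), np.float64(24.9))
  disc (3775, np.float64(81.9), 'enc', array([ 421.5, -126.8]), 104.8, 'fit', array([ 421.4, -126.7]), np.float64(104.2))
  rimz (3775, np.float64(81.9), 'enc', array([ 421.5, -126.8]), 104.8, 'fit', array([ 421.4, -126.7]), np.float64(104.2))
hollow
  knob (465, np.float64(123.0), 'enc', array([ 620.8, -129.3]), 29.2, 'fit', array([ 620.8, -129.3]), np.float64(28.4))
  disc (3642, np.float64(96.9), 'enc', array([ 620.8, -129.2]), 94.6, 'fit', array([ 620.9, -129.2]), np.float64(93.6))
  rimz (179, np.float64(82.6), 'enc', array([ 598.7, -127.4]), 79.9, 'fit', array([ 618.7, -129.1]), np.float64(88.0))
bar
  knob (1019, np.float64(124.2), 'enc', array([ 424.5, -311.5]), 58.2, 'fit', array([ 425.8, -312.6]), np.float64(50.9))
  disc (4276, np.float64(96.9), 'enc', array([ 424.1, -311.6]), 86.4, 'fit', array([ 424.4, -311.6]), np.float64(85.5))
  rimz (123, np.float64(82.1), 'enc', array([ 427.3, -288.2]), 67.2, 'fit', array([ 425.2, -309.9]), np.float64(80.7))
button
  knob None
  disc (898, np.float64(81.7), 'enc', array([ 635.9, -296.2]), 112.5, 'fit', array([ 635.3, -295.9]), np.float64(111.0))
  rimz (898, np.float64(81.7), 'enc', array([ 635.9, -296.2]), 112.5, 'fit', array([ 635.3, -295.9]), np.float64(111.0))
bar rect ((424.09307861328125, -311.1401672363281), (57.99982452392578, 14.0491304397583), 43.04566955566406)
slab 0.025967188746085057 ((515.4791870117188, 55.90431594848633), (206.050048828125, 152.29319763183594), 86.97185516357422)
```

Knob centres and heights agree between the two views to within 0.5 mm. I'll take the ball lid first.

jog_arm:
  moves: "1.7 0.43 0 0 0 0; 1.62 0.43 0 0 0 0; 0 0 4.5 0 0 0; 0 0 4.5 0 0 0; 0 0 4.5 0 0 0; 0 0 4 0 0 0; 0 0 2 0 0 0; 0 0 1.5 0 0 0; 0 0 1 0 0 0; 0 0 0 0 0 0; 0 0 0 0 0 0; 0 0 0 0 0 0"

```text
time_s: 4.4
ee_pos: [0.4214, -0.1256, 0.092]
tcp_rot: [0.001, 3.14, -0.001]
ft_force: [0.2, -0.1, 0.2]
finger_gap: 1.0
gripper_force: 0.0
```

jog_arm:
  moves: "0.05 0 0.4 0 0 0; 0 0 0.4 0 0 0; 0 0 0 0 0 0; 0 0 0 0 0 0"

```text
time_s: 4.8
ee_pos: [0.4203, -0.1252, 0.0832]
tcp_rot: [-0.001, -3.141, -0.0]
ft_force: [0.8, 0.3, 0.3]
finger_gap: 1.001
gripper_force: 0.0
```

jog_arm:
  moves: "0 0 0 0 0 0; 0 0 0 0 0 0; 0 0 0 0 0 0; 0 0 0 0 0 0; 0 0 0 0 0 0; 0 0 0 0 0 0; 0 0 0 0 0 0; 0 0 0 0 0 0; 0 0 0 0 0 0; 0 0 0 0 0 0"
  claw: 0

```text
time_s: 5.8
ee_pos: [0.4205, -0.1253, 0.0836]
tcp_rot: [0.001, 3.141, -0.0]
ft_force: [-1.5, 0.9, 7.0]
finger_gap: 0.274
gripper_force: 58.4
```

jog_arm:
  moves: "0 0 -1 0 0 0; 0 0 -2.5 0 0 0; 0 0 -3 0 0 0; 0 0 -1.5 0 0 0; -2.4 3.6 0 0 0 0; -2.4 3.6 0 0 0 0; -2.4 3.6 0 0 0 0; -2.25 3.7 0 0 0 0; 0 0 3 0 0 0; 0 0 3 0 0 0; 0 0 3 0 0 0; 0 0 2 0 0 0"

```text
time_s: 7.0
ee_pos: [0.5143, 0.0199, 0.052]
tcp_rot: [-0.0, -3.14, -0.0]
ft_force: [0.8, 0.5, -0.6]
finger_gap: 0.269
gripper_force: 59.0
```

jog_arm:
  moves: "0 0 0.5 0 0 0; 0 0 0.3 0 0 0; 0 0 0 0 0 0; 0 0 0 0 0 0"

```text
time_s: 7.4
ee_pos: [0.5156, 0.0196, 0.0463]
tcp_rot: [0.001, 3.14, -0.0]
ft_force: [0.7, -0.1, -0.0]
finger_gap: 0.272
gripper_force: 59.0
```

jog_arm:
  moves: "0 0 0.4 0 0 0; 0 0 0.3 0 0 0; 0 0 0.15 0 0 0; 0 0 0 0 0 0; 0 0 0 0 0 0"

```text
time_s: 7.9
ee_pos: [0.5149, 0.0197, 0.0369]
tcp_rot: [0.001, 3.142, 0.0]
ft_force: [-2.2, -0.0, 5.4]
finger_gap: 0.273
gripper_force: 59.5
```

jog_arm:
  moves: "0 0 0 0 0 0; 0 0 0 0 0 0; 0 0 0 0 0 0; 0 0 0 0 0 0; 0 0 0 0 0 0; 0 0 0 0 0 0; 0 0 -2 0 0 0; 0 0 -4 0 0 0; 0 0 -5 0 0 0; 0 0 -5 0 0 0; 0 0 -5 0 0 0; 0 0 0 0 0 0"
  claw: 1

```text
time_s: 9.1
ee_pos: [0.517, 0.0195, 0.2528]
tcp_rot: [0.0, 3.133, -0.002]
ft_force: [0.2, 0.1, -1.3]
finger_gap: 1.001
gripper_force: 0.0
```

jog_arm:
  moves: "1.15 -4.14 0 0 0 0; 1.15 -4.14 0 0 0 0; 1.15 -4.14 0 0 0 0; 1.15 -4.14 0 0 0 0; 1.15 -4.14 0 0 0 0; 1.15 -4.14 0 0 0 0; 1.1 -4.14 0 0 0 0; 1.1 -4.14 0 0 0 0; 0 0 0 0 0 0; 0 0 0 0 0 0"

```text
time_s: 10.1
ee_pos: [0.4234, -0.312, 0.2463]
tcp_rot: [-0.003, -3.141, -0.001]
ft_force: [0.0, 0.4, 0.3]
finger_gap: 0.998
gripper_force: 0.0
```

Run:
```python
from h import *
im,d,p=shot('w2'); from meas import circ
w=cloud(d,p); P=w[np.isfinite(w[...,0])&(w[...,2]<.2)]
q=P[(abs(P[:,0]-.424)<.04)&(abs(P[:,1]+.311)<.04)&(P[:,2]>.118)]; print(cv2.minAreaRect(np.float32(q[:,:2]*1000)))
print("straight rim",circ(P,.421,-.127,.078,.086,.06)); print("ball on slab",circ(P,.516,.02,.052,.07,.03), circ(P,.516,.02,.032,.038,.05))
```

```text
w2 [ 0.4237 -0.3111  0.2465] [-1.4000e-03 -3.1412e+00 -1.0000e-03]
((424.46221923828125, -311.9922790527344), (58.11900329589844, 14.344295501708984), 42.633819580078125)
straight rim (2524, np.float64(81.7), 'enc', array([ 421.2, -127.3]), 104.7, 'fit', array([ 421.1, -127.4]), np.float64(104.0))
ball on slab (451, np.float64(60.4), 'enc', array([514.8,  18.6]), 25.4, 'fit', array([514.7,  18.7]), np.float64(24.6)) (1643, np.float64(35.3), 'enc', array([515.8,  19.2]), 63.3, 'fit', array([515.1,  18.5]), np.float64(60.6))
```

jog_arm:
  moves: "-0.06 -0.06 0 0 0 -8.5; 0 0 0 0 0 -8.5; 0 0 0 0 0 -8.5; 0 0 0 0 0 -8.5; 0 0 0 0 0 -8.5; 0 0 3 0 0 0; 0 0 3 0 0 0; 0 0 3 0 0 0; 0 0 3 0 0 0; 0 0 1.5 0 0 0; 0 0 0 0 0 0; 0 0 0 0 0 0"

```text
time_s: 11.35
ee_pos: [0.4249, -0.3113, 0.1124]
tcp_rot: [-1.14, 2.927, -0.0]
ft_force: [-0.1, -0.6, 0.3]
finger_gap: 0.999
gripper_force: 0.0
```

jog_arm:
  moves: "0 0 0.6 0 0 0; 0 0 0.5 0 0 0; 0 0 0.25 0 0 0; 0 0 0 0 0 0; 0 0 0 0 0 0"

```text
time_s: 11.85
ee_pos: [0.4244, -0.3122, 0.0984]
tcp_rot: [-1.138, 2.928, -0.0]
ft_force: [-0.6, 0.0, -0.8]
finger_gap: 0.998
gripper_force: 0.0
```

jog_arm:
  moves: "0 0 0 0 0 0; 0 0 0 0 0 0; 0 0 0 0 0 0; 0 0 0 0 0 0; 0 0 0 0 0 0; 0 0 0 0 0 0; 0 0 0 0 0 0; 0 0 0 0 0 0; 0 0 0 0 0 0; 0 0 0 0 0 0"
  claw: 0

```text
time_s: 12.85
ee_pos: [0.4245, -0.3122, 0.0984]
tcp_rot: [-1.138, 2.928, -0.001]
ft_force: [0.2, -0.6, 3.1]
finger_gap: 0.154
gripper_force: 58.8
```

jog_arm:
  moves: "0 0 -1 0 0 0; 0 0 -3 0 0 0; 0 0 -3 0 0 0; -3.07 3.45 0 0 0 0; -3.07 3.45 0 0 0 0; -3.07 3.45 0 0 0 0; -3.07 3.45 0 0 0 0; 0 0 1.5 0 0 0; 0 0 2 0 0 0; 0 0 1.5 0 0 0; 0 0 0 0 0 0; 0 0 0 0 0 0"

```text
time_s: 14.05
ee_pos: [0.4217, -0.1274, 0.1188]
tcp_rot: [1.138, -2.928, -0.0]
ft_force: [0.2, -0.1, -1.2]
finger_gap: 0.15
gripper_force: 58.8
```

Run:
```python
from h import *
im,d,p=shot('w3'); from meas import circ
w=cloud(d,p); P=w[np.isfinite(w[...,0])&(w[...,2]<.2)]
print("globe rim",circ(P,.424,-.311,.083,.092,.05)); print("straight rim",circ(P,.421,-.127,.077,.085,.058)); 
u=observe()["ee_pos"][2]-.0104; print(u)
print("held disc",circ(P,.421,-.127,u+.004,u+.013,.058))
```

```text
w3 [ 0.422  -0.1276  0.1191] [-1.1378e+00  2.9280e+00 -6.0000e-04]
globe rim (2561, np.float64(87.4), 'enc', array([ 431.9, -286.5]), 61.3, 'fit', array([ 426.8, -304.7]), np.float64(69.5))
straight rim (3205, np.float64(81.7), 'enc', array([ 419.8, -128.5]), 104.5, 'fit', array([ 420.9, -127.2]), np.float64(104.0))
0.10870995522775564
held disc (13779, np.float64(117.4), 'enc', array([ 421., -127.]), 86.2, 'fit', array([ 421. , -127.2]), np.float64(85.4))
```

View pics/w3.png

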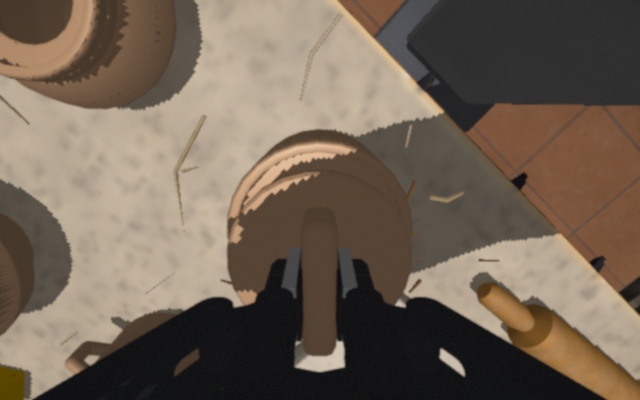

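The bar lid hangs level at about (320,240), concentric with the straight jar's rim. The globe jar, now open, is at the upper left (40,35).

jog_arm:
  moves: "0 0 1 0 0 0; 0 0 1 0 0 0; 0 0 0.7 0 0 0; 0 0 0.4 0 0 0; 0 0 0.3 0 0 0; 0 0 0 0 0 0; 0 0 0 0 0 0"

```text
time_s: 14.8
ee_pos: [0.4219, -0.1274, 0.0844]
tcp_rot: [-1.138, 2.928, -0.0]
ft_force: [0.1, 0.5, -0.5]
finger_gap: 0.154
gripper_force: 58.9
```

jog_arm:
  moves: "0 0 0.08 0 0 0; 0 0 0 0 0 0; 0 0 0 0 0 0"

```text
time_s: 15.1
ee_pos: [0.4218, -0.1274, 0.0836]
tcp_rot: [-1.138, 2.928, -0.0]
ft_force: [-0.2, -0.5, -1.7]
finger_gap: 0.151
gripper_force: 58.9
```

jog_arm:
  moves: "0 0 0 0 0 0; 0 0 0 0 0 0; 0 0 0 0 0 0; 0 0 0 0 0 0; 0 0 0 0 0 0; 0 0 0 0 0 0; 0 0 -2 0 0 0; 0 0 -4 0 0 0; 0 0 -5 0 0 0; 0 0 -5 0 0 0; 0 0 -3 0 0 0; 0 0 0 0 0 0"
  claw: 1

```text
time_s: 16.3
ee_pos: [0.4231, -0.128, 0.2771]
tcp_rot: [-1.137, 2.924, -0.007]
ft_force: [-0.2, -0.2, -1.0]
finger_gap: 0.999
gripper_force: 0.0
```

jog_arm:
  moves: "0 0 0 0 0 8.5; 0 0 0 0 0 8.5; 0 0 0 0 0 8.5; 0 0 0 0 0 8.5; 0 0 0 0 0 8.5; 0 0 0 0 0 0; 0 0 0 0 0 0"

```text
time_s: 17.0
ee_pos: [0.4216, -0.1273, 0.273]
tcp_rot: [0.007, -3.141, -0.001]
ft_force: [0.8, -0.8, 0.3]
finger_gap: 1.0
gripper_force: 0.0
```

Run:
```python
from h import *
im,d,p=shot('w4'); from meas import circ
w=cloud(d,p); P=w[np.isfinite(w[...,0])&(w[...,2]<.15)]
print("globe rim",circ(P,.424,-.311,.084,.092,.05)); print("straight rim+lid",circ(P,.421,-.127,.077,.085,.058)); 
print("bar disc top",circ(P,.421,-.127,.079,.085,.042,.03))
q=P[(abs(P[:,0]-.421)<.04)&(abs(P[:,1]+.127)<.04)&(P[:,2]>.1)]; print(cv2.minAreaRect(np.float32(q[:,:2]*1000)),np.percentile(q[:,2],[50,98]))
print("ball on slab",circ(P,.515,.019,.052,.07,.03), circ(P,.515,.019,.032,.038,.05))
```

```text
w4 [ 0.4217 -0.1273  0.2731] [ 6.2000e-03 -3.1411e+00 -4.0000e-04]
globe rim (1658, np.float64(87.6), 'enc', array([ 425.4, -310.9]), 80.9, 'fit', array([ 425.4, -310.6]), np.float64(80.1))
straight rim+lid (6710, np.float64(81.9), 'enc', array([ 421.4, -126.7]), 105.0, 'fit', array([ 421.1, -126.7]), np.float64(104.0))
bar disc top (2645, np.float64(82.0), 'enc', array([ 421., -127.]), 84.0, 'fit', array([ 421., -127.]), np.float64(83.7))
((421.6792297363281, -126.66131591796875), (58.168827056884766, 14.295534133911133), 42.50211715698242) [0.10946789 0.11123643]
ball on slab (420, np.float64(63.3), 'enc', array([514.7,  19.9]), 25.3, 'fit', array([514.4,  19.8]), np.float64(24.4)) (1323, np.float64(35.2), 'enc', array([515.4,  21. ]), 62.5, 'fit', array([515.3,  20.7]), np.float64(61.7))
```

View pics/w4.png

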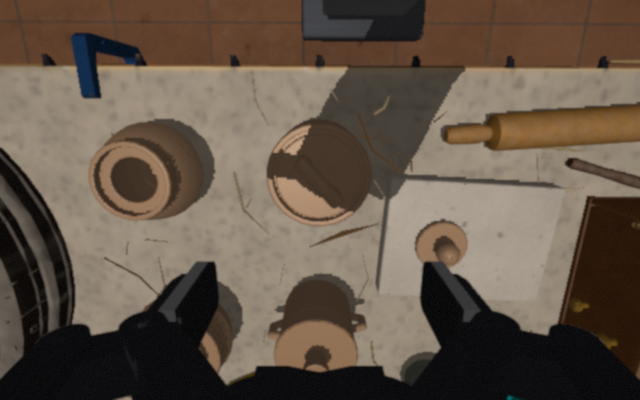

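The bar lid is flush in the straight jar at (320,172). The open globe jar is at (133,178) and the ball lid is on the slab at (441,243).

jog_arm:
  moves: "-2.33 3.66 0 0 0 0; -2.33 3.66 0 0 0 0; -2.33 3.66 0 0 0 0; -2.32 3.66 0 0 0 0; 0 0 4.5 0 0 0; 0 0 4.5 0 0 0; 0 0 4.5 0 0 0; 0 0 4.5 0 0 0; 0 0 2.5 0 0 0; 0 0 1 0 0 0; 0 0 0 0 0 0; 0 0 0 0 0 0"

```text
time_s: 18.25
ee_pos: [0.5157, 0.0189, 0.0597]
tcp_rot: [-0.001, 3.14, -0.0]
ft_force: [0.0, 0.3, 1.0]
finger_gap: 1.001
gripper_force: 0.0
```

jog_arm:
  moves: "0.1 0.04 0.9 0 0 0; 0 0 0.8 0 0 0; 0 0 0.55 0 0 0; 0 0 0 0 0 0; 0 0 0 0 0 0"

```text
time_s: 18.75
ee_pos: [0.5139, 0.0194, 0.0359]
tcp_rot: [-0.0, -3.141, 0.0]
ft_force: [0.5, 0.3, 0.0]
finger_gap: 1.003
gripper_force: 0.0
```

jog_arm:
  moves: "0 0 0 0 0 0; 0 0 0 0 0 0; 0 0 0 0 0 0; 0 0 0 0 0 0; 0 0 0 0 0 0; 0 0 0 0 0 0; 0 0 0 0 0 0; 0 0 0 0 0 0; 0 0 0 0 0 0; 0 0 0 0 0 0"
  claw: 0

```text
time_s: 19.75
ee_pos: [0.514, 0.0194, 0.0363]
tcp_rot: [0.001, 3.141, -0.0]
ft_force: [-1.9, -0.1, 5.8]
finger_gap: 0.275
gripper_force: 58.4
```

jog_arm:
  moves: "0 0 -2 0 0 0; 0 0 -4 0 0 0; 0 0 -4 0 0 0; 0 0 -4 0 0 0; 1.12 -4.13 0 0 0 0; 1.12 -4.13 0 0 0 0; 1.12 -4.13 0 0 0 0; 1.12 -4.13 0 0 0 0; 1.12 -4.13 0 0 0 0; 1.11 -4.12 0 0 0 0; 1.11 -4.12 0 0 0 0; 1.11 -4.12 0 0 0 0"

```text
time_s: 20.95
ee_pos: [0.4237, -0.3123, 0.1761]
tcp_rot: [0.001, 3.141, -0.0]
ft_force: [1.1, 0.3, -1.3]
finger_gap: 0.271
gripper_force: 59.0
```

jog_arm:
  moves: "0 0 2 0 0 0; 0 0 2 0 0 0; 0 0 0 0 0 0; 0 0 0 0 0 0"

```text
time_s: 21.35
ee_pos: [0.4245, -0.3105, 0.1363]
tcp_rot: [-0.0, -3.141, -0.001]
ft_force: [0.2, -0.3, -0.9]
finger_gap: 0.271
gripper_force: 59.1
```

Run:
```python
from h import *
im,d,p=shot('w5'); from meas import circ
w=cloud(d,p); P=w[np.isfinite(w[...,0])&(w[...,2]<.2)]
print("globe rim",circ(P,.4254,-.3108,.084,.091,.05))
u=observe()["ee_pos"][2]-.0103; print(u)
print("held disc",circ(P,.425,-.311,u+.003,u+.014,.04))
q=P[(np.hypot(P[:,0]-.425,P[:,1]+.311)<.029)&(P[:,2]>u+.003)&(P[:,2]<u+.014)]
print("plane",np.linalg.lstsq(np.c_[q[:,:2],np.ones(len(q))],q[:,2],rcond=None)[0])
```

```text
w5 [ 0.4248 -0.3107  0.1368] [-0.0000e+00  3.1412e+00 -7.0000e-04]
globe rim (2379, np.float64(87.7), 'enc', array([ 424.9, -311.6]), 80.7, 'fit', array([ 425.2, -311.5]), np.float64(80.0))
0.12650625630867127
held disc (6026, np.float64(135.1), 'enc', array([ 425.6, -309.6]), 62.3, 'fit', array([ 425.5, -309.8]), np.float64(61.5))
plane [0.01496601 0.0015791  0.12964536]
```

jog_arm:
  moves: "0.03 -0.13 1.5 0 0 0; 0 0 1.5 0 0 0; 0 0 0.8 0 0 0; 0 0 0.4 0 0 0; 0 0 0.3 0 0 0; 0 0 0.15 0 0 0; 0 0 0 0 0 0; 0 0 0 0 0 0"

```text
time_s: 22.2
ee_pos: [0.4244, -0.3121, 0.0898]
tcp_rot: [0.001, 3.141, -0.001]
ft_force: [0.4, 0.6, -1.3]
finger_gap: 0.277
gripper_force: 59.1
```

jog_arm:
  moves: "0 0 0 0 0 0; 0 0 0 0 0 0; 0 0 0 0 0 0; 0 0 0 0 0 0; 0 0 0 0 0 0; 0 0 0 0 0 0; 0 0 -2 0 0 0; 0 0 -4 0 0 0; 0 0 -5 0 0 0; 0 0 -5 0 0 0; 0 0 -3 0 0 0; 0 0 0 0 0 0"
  claw: 1

```text
time_s: 23.4
ee_pos: [0.4252, -0.313, 0.2835]
tcp_rot: [0.0, 3.137, -0.007]
ft_force: [-0.3, -0.5, -1.1]
finger_gap: 1.004
gripper_force: 0.0
```

jog_arm:
  moves: "-3.3 3.05 0 0 0 0; -3.3 3.05 0 0 0 0; -3.3 3.05 0 0 0 0; -3.25 3.05 0 0 0 0; -3.25 3.05 0 0 0 0; -3.25 3.05 0 0 0 0; 0 0 0 0 0 0; 0 0 0 0 0 0; 0 0 0 0 0 0"

```text
time_s: 24.3
ee_pos: [0.6202, -0.1296, 0.2792]
tcp_rot: [-0.001, -3.141, -0.0]
ft_force: [-0.4, -0.9, 1.5]
finger_gap: 1.004
gripper_force: 0.0
```

Run:
```python
from h import *
im,d,p=shot('w6'); from meas import circ
w=cloud(d,p); P=w[np.isfinite(w[...,0])&(w[...,2]<.2)]
print("globe rim",circ(P,.4254,-.311,.084,.092,.05)); print("ball knob",circ(P,.425,-.311,.107,.125,.03))
print("hollow knob",circ(P,.621,-.129,.116,.13,.03)); print("hollow disc",circ(P,.621,-.129,.093,.1,.05)); print("lugged under",circ(P,.62,-.129,.078,.09,.05))
print("button knob",circ(P,.639,-.293,.1,.115,.03)); print("bellied rim",circ(P,.636,-.296,.077,.086,.06))
```

```text
w6 [ 0.6201 -0.1299  0.2795] [-2.3000e-03 -3.1414e+00  2.0000e-04]
globe rim (85, np.float64(86.6), 'enc', array([ 463.6, -310.6]), 28.4, 'fit', array([ 426. , -310.5]), np.float64(80.3))
ball knob None
hollow knob (492, np.float64(124.6), 'enc', array([ 621.1, -129.3]), 28.7, 'fit', array([ 621.1, -129.3]), np.float64(28.2))
hollow disc (6395, np.float64(97.0), 'enc', array([ 621.4, -129.2]), 94.3, 'fit', array([ 621.2, -129.3]), np.float64(93.5))
lugged under None
button knob (1090, np.float64(109.7), 'enc', array([ 640.7, -293.6]), 35.2, 'fit', array([ 640.2, -293.5]), np.float64(33.9))
bellied rim (4679, np.float64(81.8), 'enc', array([ 636.6, -296. ]), 113.1, 'fit', array([ 636.4, -296. ]), np.float64(112.0))
```

View pics/w6.png

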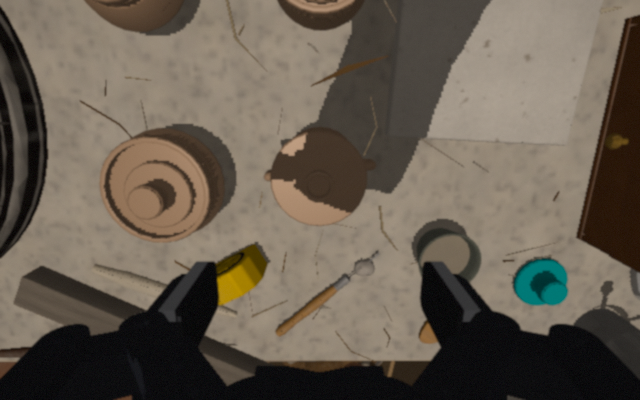

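The hollow lid is at (318,175), directly under the tool. The bellied jar with the button lid is at (160,187), the cup at (447,250), and the slab is empty.

jog_arm:
  moves: "-0.1 0.06 4 0 0 0; 0 0 4.5 0 0 0; 0 0 4 0 0 0; 0 0 2.5 0 0 0; 0 0 1.5 0 0 0; 0 0 0.8 0 0 0; 0 0 0.4 0 0 0; 0 0 0.2 0 0 0; 0 0 0 0 0 0; 0 0 0 0 0 0"

```text
time_s: 25.35
ee_pos: [0.6221, -0.1286, 0.1012]
tcp_rot: [0.001, 3.141, -0.001]
ft_force: [1.1, 0.5, 0.3]
finger_gap: 1.001
gripper_force: 0.0
```

jog_arm:
  moves: "0.08 -0.05 0.12 0 0 0; 0 0 0 0 0 0; 0 0 0 0 0 0"

```text
time_s: 25.65
ee_pos: [0.621, -0.1289, 0.0994]
tcp_rot: [0.001, 3.142, -0.0]
ft_force: [1.2, 0.8, -0.0]
finger_gap: 1.002
gripper_force: 0.0
```

jog_arm:
  moves: "0 0 0 0 0 0; 0 0 0 0 0 0; 0 0 0 0 0 0; 0 0 0 0 0 0; 0 0 0 0 0 0; 0 0 0 0 0 0; 0 0 0 0 0 0; 0 0 0 0 0 0; 0 0 0 0 0 0; 0 0 0 0 0 0"
  claw: 0

```text
time_s: 26.65
ee_pos: [0.6211, -0.1291, 0.0995]
tcp_rot: [0.001, 3.141, -0.0]
ft_force: [-1.5, -2.1, 6.1]
finger_gap: 0.309
gripper_force: 59.2
```

jog_arm:
  moves: "0 0 -1 0 0 0; 0 0 -2.5 0 0 0; 0 0 -2.5 0 0 0; 2.65 3.97 0 0 0 0; 2.65 3.97 0 0 0 0; 2.65 3.97 0 0 0 0; 2.65 3.97 0 0 0 0; 0 0 3 0 0 0; 0 0 3 0 0 0; 0 0 3 0 0 0; 0 0 1.5 0 0 0; 0 0 0 0 0 0"

```text
time_s: 27.85
ee_pos: [0.5138, 0.0302, 0.0528]
tcp_rot: [-0.0, -3.138, -0.001]
ft_force: [0.1, -0.3, -0.8]
finger_gap: 0.308
gripper_force: 59.5
```

jog_arm:
  moves: "0 0 0.8 0 0 0; 0 0 0.5 0 0 0; 0 0 0.3 0 0 0; 0 0 0 0 0 0; 0 0 0 0 0 0"

```text
time_s: 28.35
ee_pos: [0.5152, 0.0299, 0.0386]
tcp_rot: [0.001, 3.141, -0.0]
ft_force: [-0.3, -0.5, -1.8]
finger_gap: 0.311
gripper_force: 59.5
```

jog_arm:
  moves: "0 0 0 0 0 0; 0 0 0 0 0 0; 0 0 0 0 0 0; 0 0 0 0 0 0; 0 0 0 0 0 0; 0 0 0 0 0 0; 0 0 -2 0 0 0; 0 0 -4 0 0 0; 0 0 -5 0 0 0; 0 0 -5 0 0 0; 0 0 -4 0 0 0; 0 0 0 0 0 0"
  claw: 1

```text
time_s: 29.55
ee_pos: [0.5169, 0.0297, 0.2433]
tcp_rot: [0.0, 3.134, -0.001]
ft_force: [0.8, 0.0, -0.6]
finger_gap: 0.999
gripper_force: 0.0
```

jog_arm:
  moves: "-1.56 -4.04 0 0 0 0; -1.56 -4.04 0 0 0 0; -1.56 -4.04 0 0 0 0; -1.56 -4.04 0 0 0 0; -1.56 -4.04 0 0 0 0; -1.55 -4.04 0 0 0 0; -1.55 -4.04 0 0 0 0; -1.55 -4.04 0 0 0 0; 0 0 0 0 0 0; 0 0 0 0 0 0; 0 0 0 0 0 0"

```text
time_s: 30.65
ee_pos: [0.6392, -0.2926, 0.2381]
tcp_rot: [0.0, -3.141, -0.001]
ft_force: [-0.6, 0.9, 0.4]
finger_gap: 0.999
gripper_force: 0.0
```

Run:
```python
from h import *
im,d,p=shot('w7'); from meas import circ
w=cloud(d,p); P=w[np.isfinite(w[...,0])&(w[...,2]<.2)]
print("button knob",circ(P,.64,-.293,.1,.115,.03)); print("bellied rim",circ(P,.636,-.296,.077,.086,.06))
print("lugged rim",circ(P,.62,-.129,.083,.092,.047))
```

```text
w7 [ 0.6393 -0.2923  0.2385] [-8.0000e-04  3.1416e+00  2.0000e-04]
button knob (1332, np.float64(109.8), 'enc', array([ 640.2, -294. ]), 34.1, 'fit', array([ 640.2, -294. ]), np.float64(33.6))
bellied rim (5921, np.float64(81.9), 'enc', array([ 636.6, -296.6]), 112.9, 'fit', array([ 636.3, -296.7]), np.float64(111.9))
lugged rim (2500, np.float64(87.7), 'enc', array([ 620.5, -129. ]), 88.8, 'fit', array([ 620.6, -129.1]), np.float64(88.2))
```

jog_arm:
  moves: "-0.07 -0.15 4 0 0 0; 0 0 4 0 0 0; 0 0 3.5 0 0 0; 0 0 2 0 0 0; 0 0 1 0 0 0; 0 0 0.6 0 0 0; 0 0 0.3 0 0 0; 0 0 0 0 0 0; 0 0 0 0 0 0; 0 0 0 0 0 0"

```text
time_s: 31.7
ee_pos: [0.6404, -0.295, 0.085]
tcp_rot: [0.001, 3.141, -0.001]
ft_force: [-0.6, -0.6, -0.1]
finger_gap: 1.005
gripper_force: 0.0
```

jog_arm:
  moves: "0.03 0.1 0.06 0 0 0; 0 0 0 0 0 0; 0 0 0 0 0 0"

```text
time_s: 32.0
ee_pos: [0.6399, -0.2938, 0.0838]
tcp_rot: [0.001, 3.142, -0.0]
ft_force: [0.3, -0.1, -0.4]
finger_gap: 1.003
gripper_force: 0.0
```

jog_arm:
  moves: "0 0 0 0 0 0; 0 0 0 0 0 0; 0 0 0 0 0 0; 0 0 0 0 0 0; 0 0 0 0 0 0; 0 0 0 0 0 0; 0 0 0 0 0 0; 0 0 0 0 0 0; 0 0 0 0 0 0; 0 0 0 0 0 0"
  claw: 0

```text
time_s: 33.0
ee_pos: [0.6399, -0.2939, 0.084]
tcp_rot: [0.001, 3.141, -0.0]
ft_force: [-0.8, 0.9, 5.7]
finger_gap: 0.37
gripper_force: 59.5
```

jog_arm:
  moves: "0 0 -1 0 0 0; 0 0 -3 0 0 0; 0 0 -3 0 0 0; 0 0 -1 0 0 0; 0.48 4.12 0 0 0 0; 0.48 4.12 0 0 0 0; 0.48 4.12 0 0 0 0; 0.48 4.12 0 0 0 0; 0 0 1.5 0 0 0; 0 0 1.5 0 0 0; 0 0 0 0 0 0; 0 0 0 0 0 0"

```text
time_s: 34.2
ee_pos: [0.6205, -0.1291, 0.1337]
tcp_rot: [-0.001, -3.141, -0.0]
ft_force: [-0.7, -0.8, -0.2]
finger_gap: 0.368
gripper_force: 59.7
```

Run:
```python
from h import *
im,d,p=shot('w8'); from meas import circ
w=cloud(d,p); P=w[np.isfinite(w[...,0])&(w[...,2]<.2)]
print("lugged rim",circ(P,.6206,-.1291,.084,.092,.048))
u=observe()["ee_pos"][2]-.011; print(u)
print("held disc",circ(P,.6206,-.1291,u+.003,u+.014,.044)); print("bellied rim",circ(P,.636,-.2965,.077,.086,.06))
```

```text
w8 [ 0.6208 -0.1293  0.1341] [ 1.1000e-03  3.1414e+00 -1.0000e-04]
lugged rim (2602, np.float64(87.7), 'enc', array([ 619.3, -128.5]), 88.5, 'fit', array([ 620.4, -128.5]), np.float64(88.1))
0.12309008623631428
held disc (7387, np.float64(131.5), 'enc', array([ 620.5, -128.4]), 70.0, 'fit', array([ 620.5, -128.3]), np.float64(69.4))
bellied rim (4460, np.float64(81.5), 'enc', array([ 636.4, -295.9]), 113.1, 'fit', array([ 636. , -295.7]), np.float64(111.8))
```

jog_arm:
  moves: "0 -0.03 1.3 0 0 0; 0 0 1.3 0 0 0; 0 0 0.8 0 0 0; 0 0 0.5 0 0 0; 0 0 0.3 0 0 0; 0 0 0.1 0 0 0; 0 0 0 0 0 0; 0 0 0 0 0 0"

```text
time_s: 35.05
ee_pos: [0.6209, -0.1294, 0.0911]
tcp_rot: [0.001, 3.141, -0.0]
ft_force: [0.9, -1.4, -0.2]
finger_gap: 0.371
gripper_force: 59.7
```

Now I'll release and go to the hollow lid on the slab at about (0.515, 0.030).

jog_arm:
  moves: "0 0 0 0 0 0; 0 0 0 0 0 0; 0 0 0 0 0 0; 0 0 0 0 0 0; 0 0 0 0 0 0; 0 0 0 0 0 0; 0 0 -2 0 0 0; 0 0 -4 0 0 0; 0 0 -5 0 0 0; 0 0 -5 0 0 0; 0 0 -1 0 0 0; 0 0 0 0 0 0"
  claw: 1

```text
time_s: 36.25
ee_pos: [0.6214, -0.1296, 0.2624]
tcp_rot: [0.001, 3.138, -0.002]
ft_force: [0.2, 0.8, -0.8]
finger_gap: 0.997
gripper_force: 0.0
```

jog_arm:
  moves: "2.65 3.98 0 0 0 0; 2.65 3.98 0 0 0 0; 2.65 3.98 0 0 0 0; 2.65 3.98 0 0 0 0; 0 0 0 0 0 0; 0 0 0 0 0 0; 0 0 0 0 0 0"

```text
time_s: 36.95
ee_pos: [0.5149, 0.0294, 0.2596]
tcp_rot: [-0.001, -3.14, 0.0]
ft_force: [-0.1, -0.6, 0.4]
finger_gap: 1.001
gripper_force: 0.0
```

Run:
```python
from h import *
im,d,p=shot('w9'); from meas import circ
w=cloud(d,p); P=w[np.isfinite(w[...,0])&(w[...,2]<.2)]
print("hollow knob",circ(P,.515,.03,.055,.07,.03)); print("hollow disc",circ(P,.515,.03,.031,.04,.055))
print("lugged rim",circ(P,.6206,-.129,.082,.092,.048)); print("button knob",circ(P,.6206,-.129,.108,.125,.03));
```

```text
w9 [0.5151 0.0292 0.2597] [-1.9000e-03 -3.1404e+00  0.0000e+00]
hollow knob (355, np.float64(62.8), 'enc', array([515.2,  30.9]), 28.5, 'fit', array([515.2,  30.9]), np.float64(28.1))
hollow disc (5129, np.float64(35.3), 'enc', array([515.5,  30.8]), 94.1, 'fit', array([515.4,  30.9]), np.float64(93.3))
lugged rim (2388, np.float64(87.7), 'enc', array([ 619.6, -128.1]), 88.2, 'fit', array([ 619.6, -127.8]), np.float64(87.2))
button knob (632, np.float64(115.6), 'enc', array([ 620. , -128.5]), 34.4, 'fit', array([ 618.9, -129.4]), np.float64(30.1))
```

jog_arm:
  moves: "0 0.12 4.5 0 0 0; 0 0 4.5 0 0 0; 0 0 4.5 0 0 0; 0 0 3.5 0 0 0; 0 0 2 0 0 0; 0 0 1.4 0 0 0; 0 0 1 0 0 0; 0 0 0.5 0 0 0; 0 0 0.2 0 0 0; 0 0 0 0 0 0; 0 0 0 0 0 0; 0 0 0 0 0 0"

```text
time_s: 38.2
ee_pos: [0.5151, 0.0311, 0.0402]
tcp_rot: [0.001, 3.141, -0.0]
ft_force: [1.1, 0.2, 1.2]
finger_gap: 0.999
gripper_force: 0.0
```

jog_arm:
  moves: "0 0 0.25 0 0 0; 0 0 0 0 0 0; 0 0 0 0 0 0"

```text
time_s: 38.5
ee_pos: [0.5147, 0.0311, 0.0372]
tcp_rot: [-0.001, -3.142, -0.0]
ft_force: [-0.1, 0.4, -0.4]
finger_gap: 1.001
gripper_force: 0.0
```

jog_arm:
  moves: "0 0 0 0 0 0; 0 0 0 0 0 0; 0 0 0 0 0 0; 0 0 0 0 0 0; 0 0 0 0 0 0; 0 0 0 0 0 0; 0 0 0 0 0 0; 0 0 0 0 0 0; 0 0 0 0 0 0; 0 0 0 0 0 0"
  claw: 0

```text
time_s: 39.5
ee_pos: [0.5149, 0.0311, 0.0375]
tcp_rot: [0.0, 3.141, -0.0]
ft_force: [-0.7, 0.3, 5.3]
finger_gap: 0.313
gripper_force: 59.4
```

jog_arm:
  moves: "0 0 -2 0 0 0; 0 0 -4 0 0 0; 0 0 -4.5 0 0 0; 0 0 -4.5 0 0 0; -1.51 -4.09 0 0 0 0; -1.51 -4.09 0 0 0 0; -1.51 -4.09 0 0 0 0; -1.51 -4.09 0 0 0 0; -1.51 -4.09 0 0 0 0; -1.51 -4.09 0 0 0 0; -1.51 -4.09 0 0 0 0; -1.51 -4.09 0 0 0 0"

```text
time_s: 40.7
ee_pos: [0.6356, -0.2979, 0.1869]
tcp_rot: [-0.001, -3.141, -0.0]
ft_force: [0.7, -0.4, -1.8]
finger_gap: 0.311
gripper_force: 59.5
```

jog_arm:
  moves: "0 0 2.5 0 0 0; 0 0 2.5 0 0 0; 0 0 1 0 0 0; 0 0 0 0 0 0; 0 0 0 0 0 0"

```text
time_s: 41.2
ee_pos: [0.6357, -0.296, 0.1282]
tcp_rot: [-0.0, 3.141, -0.001]
ft_force: [0.4, -0.7, -1.9]
finger_gap: 0.313
gripper_force: 59.7
```

Run:
```python
from h import *
im,d,p=shot('w10'); from meas import circ
w=cloud(d,p); P=w[np.isfinite(w[...,0])&(w[...,2]<.2)]
u=observe()["ee_pos"][2]-.0115; print(u)
print("held disc",circ(P,.6362,-.2962,u+.003,u+.014,.055)); print("bellied rim",circ(P,.636,-.2965,.077,.085,.06))
```

```text
w10 [ 0.6359 -0.2962  0.1286] [ 1.0000e-04  3.1402e+00 -1.3000e-03]
0.1170832717305144
held disc (18245, np.float64(125.9), 'enc', array([ 636.4, -295.3]), 94.4, 'fit', array([ 636.2, -295.3]), np.float64(93.6))
bellied rim (2961, np.float64(81.8), 'enc', array([ 633.5, -297. ]), 112.1, 'fit', array([ 636.4, -296.9]), np.float64(112.2))
```

jog_arm:
  moves: "0 -0.1 1.3 0 0 0; 0 0 1.3 0 0 0; 0 0 0.8 0 0 0; 0 0 0.5 0 0 0; 0 0 0.3 0 0 0; 0 0 0.1 0 0 0; 0 0 0 0 0 0; 0 0 0 0 0 0"

```text
time_s: 42.05
ee_pos: [0.6356, -0.2973, 0.0845]
tcp_rot: [0.001, 3.141, -0.0]
ft_force: [0.1, -0.5, -0.8]
finger_gap: 0.312
gripper_force: 59.7
```

Next I'll release, rise, and go back to a viewpoint over all four jars.

jog_arm:
  moves: "0 0 0 0 0 0; 0 0 0 0 0 0; 0 0 0 0 0 0; 0 0 0 0 0 0; 0 0 0 0 0 0; 0 0 0 0 0 0; 0 0 -2 0 0 0; 0 0 -4 0 0 0; 0 0 -5 0 0 0; 0 0 -5 0 0 0; 0 0 -5 0 0 0; 0 0 -3 0 0 0"
  claw: 1

```text
time_s: 43.25
ee_pos: [0.6353, -0.297, 0.3284]
tcp_rot: [0.001, 3.138, -0.003]
ft_force: [0.7, -2.0, -0.4]
finger_gap: 1.005
gripper_force: 0.0
```

jog_arm:
  moves: "3 1.5 0 0 0 0; 3 1.5 0 0 0 0; 3 1.5 0 0 0 0; 3 1.5 0 0 0 0; 3 1.5 0 0 0 0; 3 1.5 0 0 0 0; 0 0 0 0 0 0; 0 0 0 0 0 0; 0 0 0 0 0 0; 0 0 0 0 0 0"

```text
time_s: 44.25
ee_pos: [0.4561, -0.2075, 0.3238]
tcp_rot: [-0.001, -3.141, -0.0]
ft_force: [0.4, 0.3, 0.9]
finger_gap: 1.0
gripper_force: 0.0
```

```bash
cat > chk.py <<'E'
from h import *
from meas import circ
im,d,p=shot('w11'); w=cloud(d,p); P=w[np.isfinite(w[...,0])&(w[...,2]<.2)]
for n,x,y,lz,ro,k,h in (("straight",.421,-.127,.073,.058,"bar",.037),("globe",.4254,-.311,.079,.046,"ball",.04),("lugged",.6206,-.129,.079,.049,"button",.037),("bellied",.636,-.2965,.073,.06,"hollow",.037)):
    print(n,"rim",circ(P,x,y,lz+.006,lz+.013,ro)); print("   knob",k,circ(P,x,y,lz+h-.01,lz+h+.008,.033))
    D=np.hypot(P[:,0]-x,P[:,1]-y); q=P[(D<ro-.018)&(D>.02)&(abs(P[:,2]-lz-.009)<.008)]
    if len(q)>30:
        g=np.linalg.lstsq(np.c_[q[:,:2]-[x,y],np.ones(len(q))],q[:,2],rcond=None)[0]; print("   disc top plane slope",g[:2].round(3),"z mm",(g[2]*1e3).round(1),"expect",lz*1e3+9)
E
python3 chk.py; python3 -c "
from h import *
for n in ('side',):
    im,d=grab_frame(n); cv2.imwrite('pics/side1.png',cv2.resize(im[150:330,160:440,::-1],None,fx=2.5,fy=2.5))"
```

```text
w11 [ 0.4561 -0.2074  0.3238] [-5.0000e-04 -3.1411e+00 -5.0000e-04]
straight rim (5552, np.float64(82.0), 'enc', array([ 421.4, -126.9]), 104.7, 'fit', array([ 421.3, -126.9]), np.float64(103.9))
   knob bar (781, np.float64(109.5), 'enc', array([ 421.6, -126.9]), 58.1, 'fit', array([ 420.3, -125.8]), np.float64(53.1))
   disc top plane slope [-0.001  0.   ] z mm 82.1 expect 82.0
globe rim (3218, np.float64(87.9), 'enc', array([ 425.4, -310.9]), 80.6, 'fit', array([ 425.5, -310.9]), np.float64(79.9))
   knob ball (493, np.float64(116.5), 'enc', array([ 425.7, -310.9]), 25.7, 'fit', array([ 425.6, -310.8]), np.float64(25.3))
   disc top plane slope [0.001 0.002] z mm 88.1 expect 88.0
lugged rim (2443, np.float64(87.9), 'enc', array([ 620.1, -128.7]), 88.6, 'fit', array([ 619.9, -128.6]), np.float64(87.4))
   knob button (664, np.float64(115.7), 'enc', array([ 621. , -128.6]), 34.3, 'fit', array([ 620.8, -128.7]), np.float64(33.4))
   disc top plane slope [-0.001  0.   ] z mm 88.0 expect 88.0
bellied rim (4046, np.float64(81.9), 'enc', array([ 636.3, -295.6]), 113.1, 'fit', array([ 636.1, -296.2]), np.float64(111.9))
   knob hollow (408, np.float64(107.7), 'enc', array([ 635.9, -296.2]), 28.6, 'fit', array([ 635.8, -296.1]), np.float64(28.0))
   disc top plane slope [-0.002 -0.   ] z mm 82.0 expect 82.0
```

View pics/w11.png

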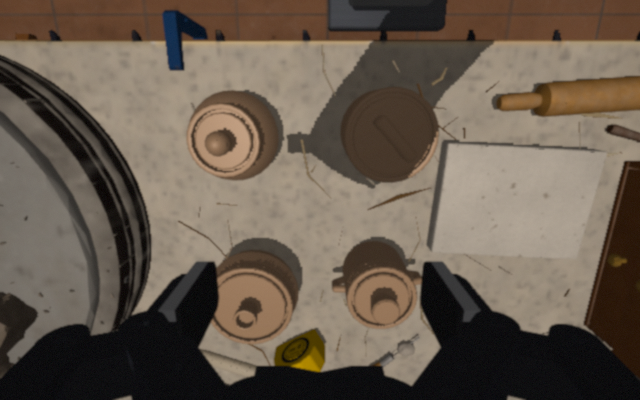

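View pics/side1.png

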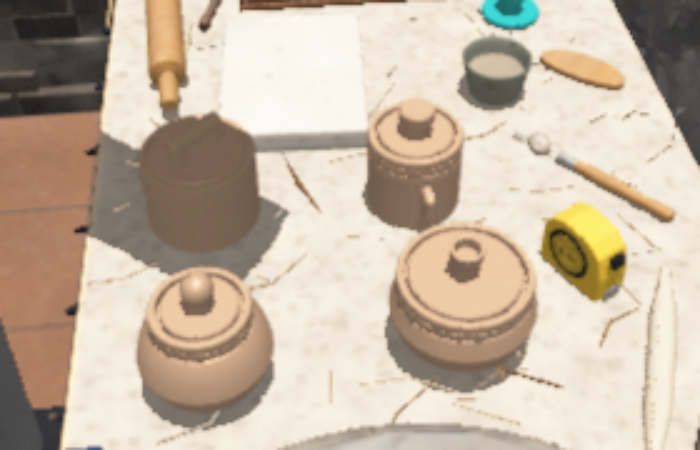

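In both views all four lids lie flush, level and within about 1 mm of centre. The ball lid is on the globe (side crop 197,320), the bar lid on the straight jar (200,170), the button lid on the lugged jar (415,135) and the hollow lid on the bellied jar (465,270). The cup still stands at (497,70).

```bash
python3 -c "
from h import *; print(hand_in())"
```

```text
the job is handed in; nothing more can be done
None
```

All four lids lie flush and level in their own jars, each within about 1 mm of the jar's axis by the last camera check. The jars and the cup still stand where they were, and I handed the job in at about 44 s; the hand-in returned no verdict.

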